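Press stack for mounting a lino plate

TASK

Build the press stack for mounting the long lino plate on its wood block. In the wooden bed, midway between its two cleats, lay the mounting block, then on it the long lino plate, then the round-ended aluminium pressing plate, and last stand the iron weight on top: in that order, each flat, centred on the one below and, save for the round weight, lying lengthwise along the bed. Set each piece down gently without dropping it, let go of everything, and leave the short spare lino plate, the ink roller and the ink jar where they are.

Things in the scene. Friction and masses are not known exactly. Their poses are not given: they have to be found in the camera images.
- bed_floor (a point): The bed: a dark wood board fixed to the table, 100 mm wide (x), 186 mm long (y), 12 mm thick, with a medium-brown wood cleat (12 mm wide, standing 10 mm above the board) across each end, leaving 162 mm clear between them; its long sides are open. The point is the centre of the board's upper face, 12 mm above the table. Its own y axis runs along its length, x across its width, z up.
- mount_center (a point): The mounting block: a plain rectangular light wood block, loose, 64 mm wide, 136 mm long, 24 mm high, about 0.11 kg, lying flat on the table. The point is its centre, 12 mm above its underside. Its own y axis runs along its length, x across its width, z up.
- plate_center (a point): The long lino plate: a rigid dark brown rectangular plate with a leaf pattern cut in pale lines on its upper face, loose, 50 mm wide, 112 mm long, 10 mm thick, 0.06 kg, lying flat on the table. The point is its centre, 5 mm above its underside. Its own y axis runs along its length, x across its width, z up.
- press_center (a point): The pressing plate: a bare aluminium plate with straight parallel sides and half-round ends, loose, 60 mm wide, 132 mm long in all (the straight sides are 72 mm long), 14 mm thick, about 0.28 kg, lying flat on the table. The point is its centre, 7 mm above its underside. Its own y axis runs along its length, x across its width, z up.
- weight_center (a point): The iron weight: dark metal, round, loose, about 0.65 kg, 64 mm high in all, standing upright on the table: a disc of 62 mm diameter, 24 mm high, with an upright cylindrical stem of 28 mm diameter and 40 mm length in the middle to hold it by. The point is on its axis, 32 mm above its underside (8 mm above the disc's top). z up.
- spare_center (a point): The short spare lino plate, to be left alone: same brown material, pattern, width (50 mm) and thickness (10 mm) as the long one but only 60 mm long, loose, flat on the table. The point is its centre, 5 mm above its underside. Its own y axis runs along its length, x across its width, z up.
- brayer: The ink roller, to be left alone: a loose hand roller with black rubber roll (32 mm diameter, 90 mm long), steel fork and wooden handle, about 170 mm long, 32 mm high, lying at the right (-y) of the work. Its origin is on the table near the middle of its length; its x axis points from the handle to the roll.
- jar_center (a point): The ink jar, to be left alone: a loose closed amber glass jar with black cap, 60 mm diameter, 60 mm high, standing at the left (+y) of the work. The point is its centre, 30 mm above its underside.
Not all that is in view belongs to the job. What is shaped like the part that bears weight_center but purple is not meant.

How it is judged:
By the outcome, as a careful person would: the job done as asked, in the order asked, and still so for the second after the job is handed in, with the robot touching nothing.
It also fails if it takes over 115 s, if anything falls off the work surface, if the arm or the gripper's body presses on something with over 40 N, if the wrist force passes 120 N, or if a joint passes its speed limit or range.

ROBOT

A 6-joint arm with a two-finger parallel gripper is mounted at the origin on the work surface. World frame = base frame: x ahead of the robot, y to its left, z up, the work surface at z = 0. Lengths are in m, angles in rad, forces in N, time in s.
With the tool pointing down it reaches from about 0.3 to 0.875 m from the base axis. Payload 6.4 kg.
Tool frame: the origin (TCP) lies on the front face of the gripper's body, between the roots of the fingers; the fingertips stand 73 mm ahead of it and the grasp point (between the pads) lies ctrl.pinch_z ahead of it (ctrl.pinch_z is the distance from the TCP to the grasp point, in m); z points along the fingers, x is the direction in which the jaws open and shut, and the axes are right-handed (so a half turn about z gives the same grasp; the last joint's range is limited). The gripper opens to 85 mm and grips with 20 to 120 N. Pads are 22 mm wide; open, the fingers measure 114 mm over their backs; the gripper's body (76 mm by 85 mm) begins 54 mm behind the grasp point. The pads swing forward as they close: fully open they stand 13 mm farther back than shut.
Start: joints at [-1.509, 0.181, 1.607, -0, 1.354, -0.206], TCP at [0.152, -0.555, 0.304] pointing down, gripper open.
Joint ranges: [-2.99, 2.99], [-0.89, 2.07], [0.3, 2.58], [-1.14, 4.28], [0, 2.63], [-3.12, 3.12]. Speed limits (rad/s): [2.57, 2.57, 3.01, 3.14, 3.14, 3.14].

INTERFACE

Orientations are given as a unit quaternion [w, x, y, z].
In Python, from bench import ctrl gives the robot as it stands.
- The arm moves only by the tool move_arm, never from a script. Its argument "rows" is text: rows parted by semicolons, each of 7 numbers parted by spaces: the shift along the tool's x, y, z in cm, then the turn, a rotation vector about the tool's x, y, z in degrees, then the opening, from 0 (shut) to 1 (fully open). In form: x y z rx ry rz grip; .... A call has 1 to 20 rows; each row shifts and turns the commanded pose from where the row before left it, along the tool's axes as they then stand; what a row does not reach is not made up. A row lasts 1/10 s, in which the tool goes at most 50 mm and 8.59 degrees, less where a joint would pass 70% of its speed; a pose out of reach is approached as far as the arm can. A call with a gripper value outside its range is refused whole. The fingers move at their own pace and stop on an object; the grip force is fixed at half the most. Time passes only in rows, so rows that do not move let the fingers close. It gives the time, the measured TCP pose, the force and the opening at its end, in the units of the state.
- ctrl.get_obs(): the state, without advancing time (a new reading comes with each control period).
- ctrl.camera(name): name is "scene" or "top"; returns a dict with "color" (480x640x3 uint8, blue, green, red), "fx", "fy", "cx", "cy" (pixels), "k1" (the pictures are not rectified: a ray, as slopes to the right and down, at radius r is drawn at 1 + k1 r^2 times it, then the intrinsics apply), "rvec" (rotation vector, rad) and "tvec" (3), from world to camera coordinates, as OpenCV has them. Camera axes: x right, y down, z forward; pixel columns grow to the right and rows downward; lengths in m; the calibration is good to about 2 mm. A picture is of the moment at which its call begins. There is no depth.
- ctrl.hand_in(): hands the job in, once; it reports no verdict.
Trained networks look in the newest picture that a camera, given by its name, has taken for a name from the list of things; names that differ only in an ending like _2 or _b are one class to them, and where a whole thing is asked for, a point or a joint stands for the part that bears it (a point fixed in the world has none). Each returns a list of dicts, best first, with "confidence" (0 to 1); they miss things now and then, are a little off and sometimes report something else, mostly with a low value. They report only what shows in the picture. A call takes as long as a camera call. They do not tell look-alikes from the thing itself.
- ctrl.look_for(camera, query): "bbox" ([left, top, right, bottom] in pixels, round what is visible of it).
- ctrl.trace(camera, query): "region" (480x640 bool, what is visible of it) and "bbox" ([left, top, right, bottom] in pixels, round what is visible of it).
The state is a dict: "time_s": time; "q": joint angles; "dq": joint speeds; "joint_efforts": joint torques, N m; "eef_pos": TCP position; "eef_rot": TCP orientation; "wrist_force": force on the tool from outside, world axes, zero at the start; "torque": the same for the moment, N m; "opening": opening from 0.0 (shut) to 1.0 (fully open).
Only numpy, scipy, OpenCV 4.12 (cv2) and the standard library are available. Lean on these libraries where they do the work, as an engineer would, in place of code of your own. Each camera call takes 0.05 s, during which the arm holds its last target.

## Working session

There is one attempt and no reset: what is moved stays moved. The work goes in short steps, Python scripts to look and compute and a tool call to move; the robot and the scene stay as the last step left them, time stands still between calls to the robot, and variables do not carry over. Pictures are saved under pics/ and viewed, and the job is handed in when it is done.

Besides the shell and the picture viewer there is one more tool, called after ">>>" in YAML: its name, and indented under it one key for each argument. move_arm: Moves the arm, as the interface text tells. Its arguments: {"type":"object","properties":{"rows":{"type":"string"}},"required":["rows"]}

```bash
mkdir -p pics; ls
python3 - <<'E'
from bench import ctrl
import cv2,numpy as np
o=ctrl.get_obs(); print({k:np.round(v,3) for k,v in o.items()}, ctrl.pinch_z)
for n in("scene","top"):
    c=ctrl.camera(n); cv2.imwrite(f"pics/{n}0.png",c["color"]); print({k:np.round(v,4) for k,v in c.items() if k!="color"})
    for q in "bed_floor mount_center plate_center press_center weight_center spare_center brayer jar_center".split():
        print(n,q,[(np.round(d["bbox"]).astype(int).tolist(),round(d["confidence"],2)) for d in ctrl.look_for(n,q)][:4])
E
```

```text
pics
{'time_s': np.float64(0.0), 'q': array([-1.509,  0.182,  1.608,  0.   ,  1.354, -0.206]), 'dq': array([ 0.002,  0.001, -0.001, -0.   , -0.   ,  0.   ]), 'joint_efforts': array([-0.0000e+00, -4.4487e+01, -3.5134e+01, -0.0000e+00,  9.0000e-03,
        0.0000e+00]), 'eef_pos': array([ 0.152, -0.554,  0.303]), 'eef_rot': array([-0.001,  0.795, -0.606, -0.001]), 'wrist_force': array([ 0.933,  0.22 , -0.045]), 'torque': array([-0.037,  0.027,  0.001]), 'opening': np.float64(0.997)} 0.0539
{'fx': np.float64(519.0224), 'fy': np.float64(519.0224), 'cx': np.float64(316.571), 'cy': np.float64(250.1367), 'k1': np.float64(-0.145), 'rvec': array([ 1.8066,  1.6511, -0.6932]), 'tvec': array([-0.0589, -0.3051,  1.7273])}
scene bed_floor [([374, 280, 459, 325], 0.69), ([397, 236, 423, 254], 0.16)]
scene mount_center [([174, 286, 239, 324], 0.67)]
scene plate_center [([279, 244, 322, 261], 0.86)]
scene press_center [([285, 293, 338, 315], 0.68)]
scene weight_center [([210, 235, 234, 264], 0.76), ([207, 210, 229, 237], 0.76), ([170, 242, 197, 271], 0.64), ([242, 209, 261, 237], 0.57)]
scene spare_c
[... 208 characters left out ...]
15.7567), 'fy': np.float64(515.7567), 'cx': np.float64(320.6626), 'cy': np.float64(234.7004), 'k1': np.float64(0.0287), 'rvec': array([ 2.1779, -2.1435,  0.063 ]), 'tvec': array([0.0046, 0.5103, 1.1984])}
top bed_floor [([189, 148, 269, 198], 0.61)]
top mount_center [([409, 168, 472, 208], 0.66)]
top plate_center [([313, 241, 361, 277], 0.71), ([189, 153, 270, 197], 0.16)]
top press_center [([309, 167, 361, 200], 0.56)]
top weight_center [([416, 251, 444, 277], 0.89), ([462, 241, 491, 267], 0.88), ([420, 291, 447, 316], 0.68), ([380, 296, 404, 321], 0.57)]
top spare_center []
top brayer [([507, 182, 553, 256], 0.97), ([410, 171, 473, 210], 0.26)]
top jar_center [([307, 166, 362, 199], 0.51)]
```

View pics/scene0.png

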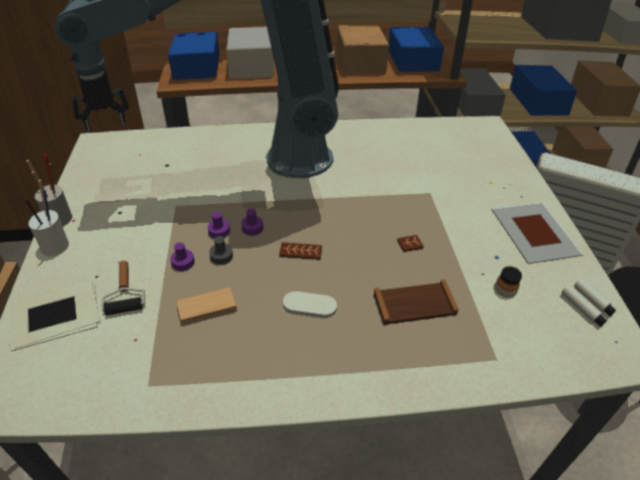

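View pics/top0.png

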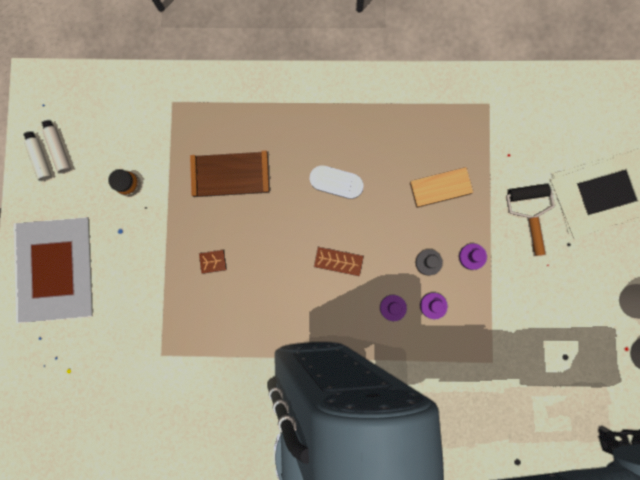

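Run:
```python
import cv2,numpy as np
a=cv2.imread("pics/top0.png");b=cv2.imread("pics/scene0.png")
cv2.imwrite("pics/crop_top.png",cv2.resize(a[140:340,170:570],None,fx=2,fy=2,interpolation=cv2.INTER_CUBIC))
cv2.imwrite("pics/crop_w.png",np.vstack([cv2.resize(a[230:330,360:520],(640,400),interpolation=cv2.INTER_CUBIC)[:290],cv2.resize(b[200:280,150:278],(480,300),interpolation=cv2.INTER_CUBIC)[:, :].copy() if 0 else cv2.resize(b[205:277,150:310],(640,288),interpolation=cv2.INTER_CUBIC)]))
```

```text
(no output)
```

View pics/crop_top.png

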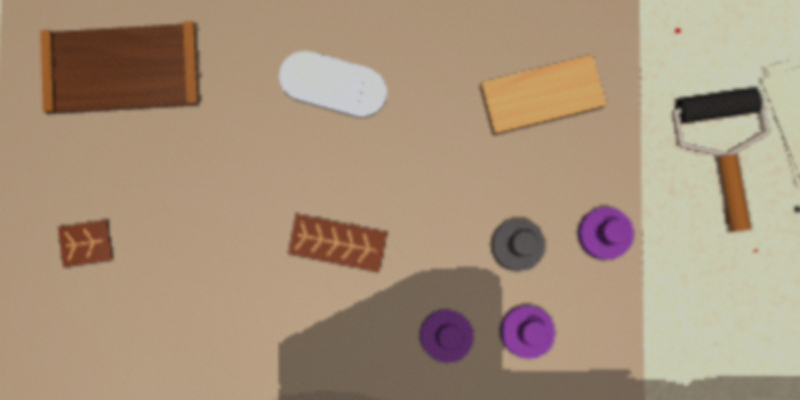

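View pics/crop_w.png

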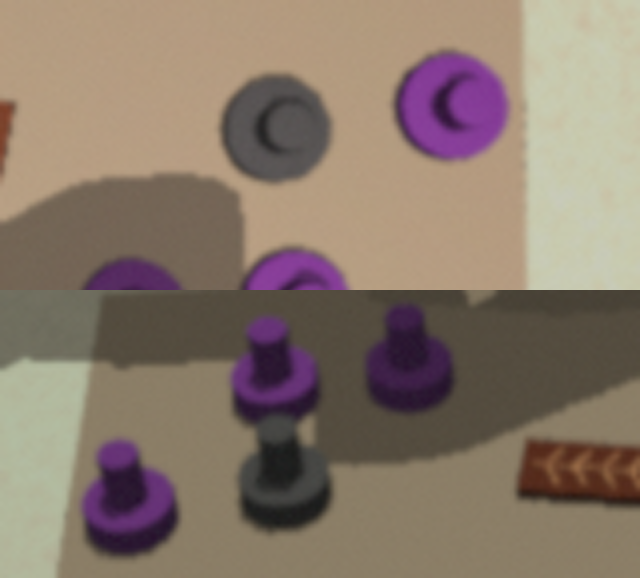

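The iron weight could be confused with the purple look-alikes in the top view at (473,256), (434,305) and (393,307). The dark grey one at (429,262) is the one I want. The long lino plate is at (339,262), and the short spare at (212,262) is not to be touched. Next I measure each piece by fitting its silhouette in both cameras.

```bash
cat > h.py <<'E'
from bench import ctrl
import cv2,numpy as np
from scipy.optimize import minimize
def proj(P,c):
    R,_=cv2.Rodrigues(np.array(c["rvec"],float)); X=P@R.T+np.array(c["tvec"]).ravel()
    s=X[:,:2]/X[:,2:]; s=s*(1+c["k1"]*(s**2).sum(1,keepdims=True))
    return s*[c["fx"],c["fy"]]+[c["cx"],c["cy"]]
def shape(kind):
    t=np.linspace(0,2*np.pi,48,endpoint=False)
    def rect(w,l):return np.array([[-w,-l],[w,-l],[w,l],[-w,l]])/2
    def ci(r):return r*np.c_[np.cos(t),np.sin(t)]
    def pr(o,h,z0=0):return np.vstack([np.c_[o,0*o[:,0]+z0],np.c_[o,0*o[:,0]+z0+h]])
    if kind=="mount":return [pr(rect(.064,.136),.024)]
    if kind=="plate":return [pr(rect(.05,.112),.01)]
    if kind=="spare":return [pr(rect(.05,.06),.01)]
    if kind=="bed":return [pr(rect(.1,.186),.012)]+[pr(rect(.1,.012)+[0,s*.087],.022) for s in(1,-1)]
    if kind=="press":return [pr(np.vstack([ci(.03)+[0,.036],ci(.03)-[0,.036]]),.014)]
    if kind=="weight":return [pr(ci(.031),.024),pr(ci(.014),.04,.024)]
S=4
def sil(kind,x,y,yaw,z0,c,box):
    R=np.array([[np.cos(yaw),-np.sin(yaw)],[np.sin(yaw),np.cos(yaw)]])
    x0,y0,x1,y1=box; im=np.zeros(((y1-y0)*S,(x1-x0)*S),np.uint8)
    for P in shape(kind):
        Q=np.c_[P[:,:2]@R.T+[x,y],P[:,2]+z0]; u=(proj(Q,c)+.5-[x0,y0])*S-.5
        cv2.fillConvexPoly(im,np.round(cv2.convexHull(u.astype(np.float32))[:,0]*16).astype(np.int32),1,shift=4)
    return im
def fit(kind,obs,p0,z0=0,yawfree=True):
    # obs: list of (cam,mask)
    L=[]
    for c,m in obs:
        ys,xs=np.nonzero(m); b=[max(xs.min()-12,0),max(ys.min()-12,0),min(xs.max()+13,640),min(ys.max()+13,480)]
        mm=cv2.resize(m[b[1]:b[3],b[0]:b[2]].astype(np.float32),None,fx=S,fy=S,interpolation=cv2.INTER_LINEAR)>.5
        L.append((c,mm,b))
    def iou(p,each=False):
        r=[]
        for c,mm,b in L:
            s=sil(kind,p[0],p[1],p[2] if yawfree else 0,z0,c,b)>0
            r.append((s&mm).sum()/max((s|mm).sum(),1))
        return r if each else -np.mean(r)
    best=None
    y0s=[p0[2]] if len(p0)>2 else np.radians([-20,0,20])
    for yw in y0s:
        sx=np.array([[p0[0],p0[1],yw]]*4)+np.array([[0,0,0],[.01,0,0],[0,.01,0],[0,0,.12]])
        r=minimize(iou,sx[0],method="Nelder-Mead",options=dict(initial_simplex=sx,xatol=1e-5,fatol=1e-5))
        if best is None or r.fun<best.fun:best=r
    return best.x,iou(best.x,True)
def pix2w(u,c,z):
    R,_=cv2.Rodrigues(np.array(c["rvec"],float));t=np.array(c["tvec"]).ravel()
    d=(np.array(u)-[c["cx"],c["cy"]])/[c["fx"],c["fy"]]
    s=d.copy()
    for _ in range(10): s=d/(1+c["k1"]*(s**2).sum())
    r=R.T@np.r_[s,1]; o=-R.T@t; return o+r*(z-o[2])/r[2]
E
python3 - <<'E'
from h import *
C={n:ctrl.camera(n) for n in("scene","top")}
names=dict(bed="bed_floor",mount="mount_center",plate="plate_center",press="press_center",weight="weight_center")
pt=dict(top=dict(bed=(230,173),mount=(441,187),plate=(338,262),press=(336,182),weight=(429,262)),scene=dict(bed=(416,302),mount=(206,305),plate=(301,251),press=(310,304),weight=(221,251)))
for k,q in names.items():
    M=[]
    for n in C:
        best=None
        for d in ctrl.trace(n,q):
            x0,y0,x1,y1=d["bbox"]; u,v=pt[n][k]
            if abs((x0+x1)/2-u)<10 and abs((y0+y1)/2-v)<10: best=d;break
        if best is None: print(k,n,"none");continue
        M.append((n,(C[n],best["region"])))
    p=pix2w(pt["top"][k],C["top"],.01)
    for sel in [M]+[[m] for m in M]:
        x,i=fit(k,[m[1] for m in sel],p[:2],yawfree=k!="weight")
        print(k,[m[0] for m in sel],np.round(x[:2]*1000,1),"yaw",round(np.degrees(x[2]),2),np.round(i,3))
E
```

```text
bed ['scene', 'top'] [656.9 238.7] yaw 3.99 [0.954 0.968]
bed ['scene'] [655.9 240.5] yaw 3.62 [0.967]
bed ['top'] [657.4 237.3] yaw 4.05 [0.977]
mount ['scene', 'top'] [ 628.9 -270.6] yaw 15.06 [0.947 0.957]
mount ['scene'] [ 628.1 -269.3] yaw 16.4 [0.957]
mount ['top'] [ 629.7 -271.3] yaw 14.92 [0.964]
plate ['scene', 'top'] [449.1 -28.4] yaw -9.98 [0.938 0.918]
plate ['scene'] [448.6 -27.6] yaw -9.4 [0.946]
plate ['top'] [449.6 -29.1] yaw -10.09 [0.925]
press ['scene', 'top'] [640.5 -20.4] yaw -15.0 [0.917 0.952]
press ['scene'] [638.5 -19.2] yaw -14.69 [0.928]
press ['top'] [640.9 -21.1] yaw -15.5 [0.959]
weight ['scene', 'top'] [ 450.2 -239.8] yaw -21.55 [0.937 0.921]
weight ['scene'] [ 449.5 -239.1] yaw -16.99 [0.942]
weight ['top'] [ 450.7 -240.3] yaw -16.39 [0.93]
```

```bash
cat > g.py <<'E'
import sys
from bench import ctrl
import numpy as np
from scipy.spatial.transform import Rotation as Ro
x,y,z,yaw=map(float,sys.argv[1:5])  # mm, deg
o=ctrl.get_obs(); q=o["eef_rot"]; R=Ro.from_quat([q[1],q[2],q[3],q[0]]); M=R.as_matrix()
a=np.radians(yaw); T=np.c_[[np.cos(a),np.sin(a),0],[np.sin(a),-np.cos(a),0],[0,0,-1]]
d=np.array([x,y,z])/1000-o["eef_pos"]
print("t",round(float(o["time_s"]),2),"pos",np.round(o["eef_pos"]*1000,1),"yaw",round(np.degrees(np.arctan2(M[1,0],M[0,0])),2),"open",round(float(o["opening"]),3),"F",np.round(o["wrist_force"],1))
print("shift cm now",np.round(M.T@d*100,2),"| shift after turn",np.round(T.T@d*100,2),"| turn deg",np.round(np.degrees((R.inv()*Ro.from_matrix(T)).as_rotvec()),2))
E
python3 g.py 629 -270.5 150 15
```

```text
t 1.5 pos [ 152.2 -554.5  303.9] yaw -74.66 open 1.003 F [-0.2 -0.5 -0.1]
shift cm now [-14.77 -53.5   15.39] | shift after turn [ 53.41 -15.09  15.39] | turn deg [  0.     0.   -89.66]
```

>>> move_arm:
  rows: "-1.055 -3.82 1.1 0 0 0 1; -1.055 -3.82 1.1 0 0 0 1; -1.055 -3.82 1.1 0 0 0 1; -1.055 -3.82 1.1 0 0 0 1; -1.055 -3.82 1.1 0 0 0 1; -1.055 -3.82 1.1 0 0 0 1; -1.055 -3.82 1.1 0 0 0 1; -1.055 -3.82 1.1 0 0 0 1; -1.055 -3.82 1.1 0 0 0 1; -1.055 -3.82 1.1 0 0 0 1; -1.055 -3.82 1.1 0 0 0 1; -1.055 -3.82 1.1 0 0 0 1; -1.055 -3.82 1.1 0 0 0 1; -1.055 -3.82 1.1 0 0 0 1"

```text
time_s: 2.9
eef_pos: [0.6302, -0.2695, 0.1494]
eef_rot: [0.0, 0.795, -0.606, 0.0]
wrist_force: [0.4, -1.2, -0.2]
opening: 1.001
```

>>> move_arm:
  rows: "0 0 0 0 0 -8.15 1; 0 0 0 0 0 -8.15 1; 0 0 0 0 0 -8.15 1; 0 0 0 0 0 -8.15 1; 0 0 0 0 0 -8.15 1; 0 0 0 0 0 -8.15 1; 0 0 0 0 0 -8.15 1; 0 0 0 0 0 -8.15 1; 0 0 0 0 0 -8.15 1; 0 0 0 0 0 -8.15 1; 0 0 0 0 0 -8.15 1; 0 0 0 0 0 0 1; 0 0 0 0 0 0 1"

```text
time_s: 4.2
eef_pos: [0.6288, -0.2706, 0.1498]
eef_rot: [-0.0, 0.992, 0.129, -0.0]
wrist_force: [1.0, -0.1, -0.5]
opening: 1.002
```

```bash
python3 g.py 629 -270.5 80 15
```

```text
t 4.2 pos [ 628.8 -270.6  149.8] yaw 14.77 open 1.002 F [ 1.  -0.1 -0.5]
shift cm now [ 0.02 -0.    6.98] | shift after turn [ 0.02 -0.    6.98] | turn deg [-0.    0.01 -0.23]
```

>>> move_arm:
  rows: "0 0 1.5 0 0 -0.2 1; 0 0 1.5 0 0 0 1; 0 0 1.5 0 0 0 1; 0 0 1.2 0 0 0 1; 0 0 1.0 0 0 0 1; 0 0 0.4 0 0 0 1; 0 0 0 0 0 0 1"

```text
time_s: 4.9
eef_pos: [0.6285, -0.2703, 0.0779]
eef_rot: [-0.0, 0.991, 0.132, -0.001]
wrist_force: [0.1, 1.0, 0.7]
opening: 1.004
```

```bash
cat > pic.py <<'E'
import sys
from bench import ctrl
import cv2,numpy as np
name=sys.argv[1]; u,v=int(sys.argv[2]),int(sys.argv[3]); u2,v2=int(sys.argv[4]),int(sys.argv[5])
ims=[]
for n,(a,b) in (("scene",(u,v)),("top",(u2,v2))):
    im=ctrl.camera(n)["color"]; a=min(max(a,66),574);b=min(max(b,60),420)
    ims.append(cv2.resize(im[b-60:b+60,a-66:a+66],(396*1,360),interpolation=cv2.INTER_CUBIC))
cv2.imwrite("pics/%s.png"%name,np.hstack(ims))
E
python3 pic.py g1 206 290 441 200; python3 g.py 629 -270.5 78 15
```

```text
t 5.0 pos [ 629.2 -270.8   79.4] yaw 15.19 open 1.0 F [-0.3  0.2  1.1]
shift cm now [-0.01 -0.03  0.14] | shift after turn [-0.01 -0.03  0.14] | turn deg [ 0.04 -0.03  0.19]
```

View pics/g1.png

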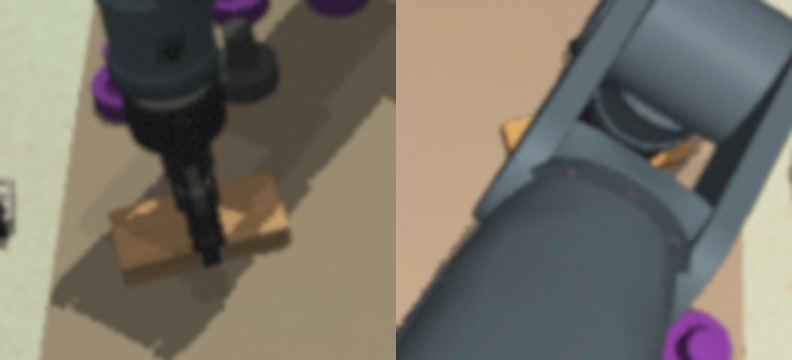

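The gripper is across the middle of the block, with the near finger outside its front face at about (208,255) in the crop. Closing now.

>>> move_arm:
  rows: "0 0 0 0 0 0 0; 0 0 0 0 0 0 0; 0 0 0 0 0 0 0; 0 0 0 0 0 0 0; 0 0 0 0 0 0 0; 0 0 0 0 0 0 0; 0 0 0 0 0 0 0; 0 0 0 0 0 0 0; 0 0 0 0 0 0 0; 0 0 0 0 0 0 0"

```text
time_s: 6.0
eef_pos: [0.6296, -0.271, 0.0803]
eef_rot: [0.001, 0.991, 0.132, 0.001]
wrist_force: [-1.2, -0.1, 5.8]
opening: 0.731
```

```bash
for i in 1 2 3; do python3 g.py 657 239 150 4; done
```

```text
t 6.0 pos [ 629.6 -271.    80.3] yaw 15.2 open 0.731 F [-1.2 -0.1  5.8]
shift cm now [ 16.03 -48.49  -7.03] | shift after turn [  6.29 -50.69  -6.97] | turn deg [ 0.09 -0.1  11.2 ]
t 6.0 pos [ 629.6 -271.    80.3] yaw 15.2 open 0.731 F [-1.2 -0.1  5.8]
shift cm now [ 16.03 -48.49  -7.03] | shift after turn [  6.29 -50.69  -6.97] | turn deg [ 0.09 -0.1  11.2 ]
t 6.0 pos [ 629.6 -271.    80.3] yaw 15.2 open 0.731 F [-1.2 -0.1  5.8]
shift cm now [ 16.03 -48.49  -7.03] | shift after turn [  6.29 -50.69  -6.97] | turn deg [ 0.09 -0.1  11.2 ]
```

>>> move_arm:
  rows: "0 0 -0.3 0 0 0 0; 0 0 -0.7 0 0 0 0; 0 0 -1.5 0 0 0 0; 0 0 -1.5 0 0 0 0; 0 0 -1.5 0 0 3 0; 0 0 -1.5 0 0 4.2 0; 0 0 0 0 0 4 0; 0 0 0 0 0 0 0"

```text
time_s: 6.8
eef_pos: [0.6295, -0.271, 0.1513]
eef_rot: [0.001, 0.999, 0.035, 0.001]
wrist_force: [0.7, -0.5, -1.3]
opening: 0.727
```

```bash
python3 g.py 657 239 150 4
```

```text
t 6.8 pos [ 629.5 -271.   151.3] yaw 3.96 open 0.727 F [ 0.7 -0.5 -1.3]
shift cm now [ 6.270e+00 -5.069e+01  5.000e-02] | shift after turn [  6.3  -50.68   0.13] | turn deg [ 0.1  -0.14 -0.04]
```

>>> move_arm:
  rows: "0.1 -1 0 0 0 0 0; 0.3 -2.4 0 0 0 0 0; 0.37 -3 0 0 0 0 0; 0.37 -3 0 0 0 0 0; 0.37 -3 0 0 0 0 0; 0.37 -3 0 0 0 0 0; 0.37 -3 0 0 0 0 0; 0.37 -3 0 0 0 0 0; 0.37 -3 0 0 0 0 0; 0.37 -3 0 0 0 0 0; 0.37 -3 0 0 0 0 0; 0.37 -3 0 0 0 0 0; 0.37 -3 0 0 0 0 0; 0.37 -3 0 0 0 0 0; 0.37 -3 0 0 0 0 0; 0.37 -3 0 0 0 0 0; 0.37 -3 0 0 0 0 0; 0.3 -2.3 0 0 0 0 0; 0.05 -0.0 0 0 0 0 0; 0 0 0 0 0 0 0"

```text
time_s: 8.8
eef_pos: [0.6556, 0.2403, 0.1484]
eef_rot: [0.0, 0.999, 0.036, -0.001]
wrist_force: [-0.5, -0.4, -0.7]
opening: 0.726
```

```bash
python3 g.py 657 239 92 4; python3 pic.py p1 416 290 230 175;python3 g.py 657 239 92 4
```

```text
t 8.8 pos [655.6 240.3 148.4] yaw 4.14 open 0.726 F [-0.5 -0.4 -0.7]
shift cm now [0.14 0.14 5.64] | shift after turn [0.13 0.14 5.64] | turn deg [0.02 0.06 0.14]
t 8.9 pos [656.  238.9 148.5] yaw 4.0 open 0.731 F [-0.6  0.6 -1.3]
shift cm now [ 0.11 -0.01  5.65] | shift after turn [ 0.1  -0.01  5.65] | turn deg [ 0.02  0.05 -0.  ]
```

View pics/p1.png

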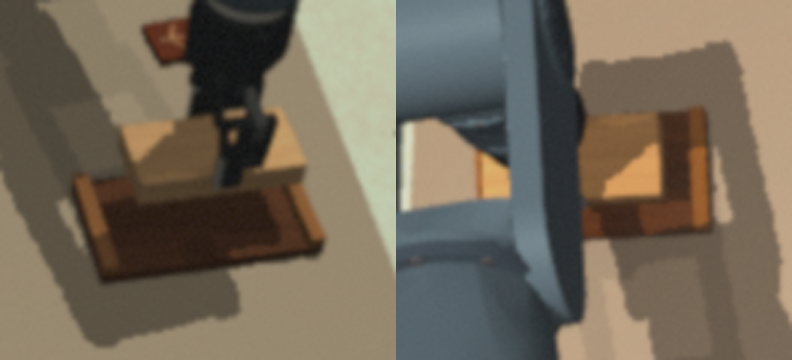

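>>> move_arm:
  rows: "0.1 0.05 0.5 0 0 0 0; 0 0 1.2 0 0 0 0; 0 0 1.2 0 0 0 0; 0 0 1.2 0 0 0 0; 0 0 0.8 0 0 0 0; 0 0 0.4 0 0 0 0; 0 0 0.2 0 0 0 0; 0 0 0 0 0 0 0; 0 0 0 0 0 0 0"

```text
time_s: 9.8
eef_pos: [0.6578, 0.2393, 0.0945]
eef_rot: [-0.0, 0.999, 0.035, 0.001]
wrist_force: [1.0, -0.3, -0.9]
opening: 0.731
```

>>> move_arm:
  rows: "0 0 0.1 0 0 0 0; 0 0 0 0 0 0 0"

```text
time_s: 10.0
eef_pos: [0.6575, 0.2392, 0.0933]
eef_rot: [-0.0, 0.999, 0.035, 0.0]
wrist_force: [-0.2, 0.4, -0.9]
opening: 0.727
```

>>> move_arm:
  rows: "0 0 0.1 0 0 0 0; 0 0 0 0 0 0 0"

```text
time_s: 10.2
eef_pos: [0.6576, 0.2393, 0.0923]
eef_rot: [-0.0, 0.999, 0.035, 0.0]
wrist_force: [-0.6, -0.1, 0.4]
opening: 0.728
```

>>> move_arm:
  rows: "0 0 0.1 0 0 0 0; 0 0 0 0 0 0 0"

```text
time_s: 10.4
eef_pos: [0.6577, 0.2393, 0.0923]
eef_rot: [0.0, 0.999, 0.035, 0.0]
wrist_force: [-3.0, -1.3, 6.6]
opening: 0.73
```

>>> move_arm:
  rows: "0 0 0 0 0 0 1; 0 0 0 0 0 0 1; 0 0 0 0 0 0 1; 0 0 0 0 0 0 1; 0 0 0 0 0 0 1; 0 0 0 0 0 0 1; 0 0 -0.4 0 0 0 1; 0 0 -1 0 0 0 1; 0 0 -2 0 0 0 1; 0 0 -2 0 0 0 1; 0 0 -2 0 0 0 1; 0 0 0 0 0 0 1"

```text
time_s: 11.6
eef_pos: [0.6597, 0.2396, 0.1698]
eef_rot: [-0.001, 0.999, 0.035, 0.004]
wrist_force: [1.4, 1.3, 0.2]
opening: 1.0
```

```bash
python3 g.py 449.1 -28.4 166 -10
```

```text
t 11.6 pos [659.7 239.6 169.8] yaw 4.0 open 1.0 F [1.4 1.3 0.2]
shift cm now [-22.88  25.27   0.18] | shift after turn [-16.08  30.05   0.38] | turn deg [-0.1  -0.43 14.  ]
```

>>> move_arm:
  rows: "-1 1.1 0 0 0 0 1; -1.9 2.1 0 0 0 0 1; -2 2.2 0 0 0 0 1; -2 2.2 0 0 0 0 1; -2 2.2 0 0 0 0 1; -2 2.2 0 0 0 0 1; -2 2.2 0 0 0 0 1; -2 2.2 0 0 0 0 1; -2 2.2 0 0 0 0 1; -2 2.2 0 0 0 0 1; -2 2.2 0 0 0 0 1; -1.9 2.2 0 0 0 0 1; 0 0.1 0 0 0 7 1; 0 0 0 0 0 7 1; 0 0 0 0 0 0 1; 0 0 0 0 0 0 1"

```text
time_s: 13.2
eef_pos: [0.4474, -0.029, 0.1647]
eef_rot: [-0.0, 0.996, -0.086, -0.0]
wrist_force: [1.0, -0.1, 0.6]
opening: 1.001
```

```bash
cat > st.py <<'E'
from h import *
import sys
# measure object on stack: kind,z0(mm), pixel pts
def meas(kind,q,z0,p0,cams=("scene","top"),near=30):
    C={n:ctrl.camera(n) for n in cams}; M=[]
    for n in cams:
        u,v=proj(np.array([[p0[0],p0[1],z0+.01]]),C[n])[0]; best=None
        for d in ctrl.trace(n,q):
            x0,y0,x1,y1=d["bbox"]
            if abs((x0+x1)/2-u)<12 and abs((y0+y1)/2-v)<12: best=d;break
        if best is None: print(kind,n,"none");continue
        M.append((n,(C[n],best["region"])))
    for sel in ([M] if len(M)>1 else [])+[[m] for m in M]:
        x,i=fit(kind,[m[1] for m in sel],p0,z0)
        print(kind,[m[0] for m in sel],np.round(x[:2]*1000,1),"yaw",round(np.degrees(x[2]),2),np.round(i,3))
    return C
E
python3 - <<'E'
from st import *
meas("mount","mount_center",.012,[.657,.239,.07])
C=meas("bed","bed_floor",0,[.657,.239,.07])
im=C["top"]["color"];im2=C["scene"]["color"]
cv2.imwrite("pics/s1.png",np.hstack([cv2.resize(im[130:220,170:290],(400,300),interpolation=cv2.INTER_CUBIC),cv2.resize(im2[260:350,356:476],(400,300),interpolation=cv2.INTER_CUBIC)]))
E
python3 g.py 449.1 -28.4 76 -10
```

```text
mount ['scene', 'top'] [656.3 239.8] yaw 3.89 [0.928 0.941]
mount ['scene'] [654.4 241.9] yaw 3.35 [0.95]
mount ['top'] [657.2 237.4] yaw 3.66 [0.963]
bed ['scene', 'top'] [657.  238.7] yaw 4.09 [0.448 0.487]
bed ['scene'] [656.3 240.1] yaw 4.16 [0.453]
bed ['top'] [657.2 237.3] yaw 4.14 [0.493]
t 13.6 pos [447.6 -29.  164.8] yaw -9.96 open 0.996 F [ 0.  1. -0.]
shift cm now [ 0.14 -0.08  8.88] | shift after turn [ 0.14 -0.08  8.88] | turn deg [-0.    0.01  0.04]
```

View pics/s1.png

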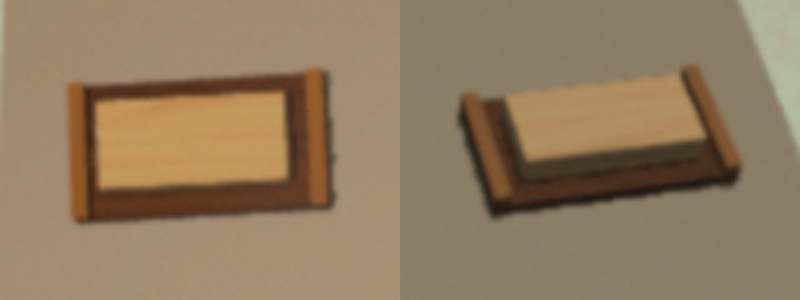

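>>> move_arm:
  rows: "0.12 -0.06 1.2 0 0 0 1; 0 0 2 0 0 0 1; 0 0 2 0 0 0 1; 0 0 2 0 0 0 1; 0 0 1.2 0 0 0 1; 0 0 0.5 0 0 0 1; 0 0 0 0 0 0 1; 0 0 0 0 0 0 1"

```text
time_s: 14.4
eef_pos: [0.4493, -0.0289, 0.0763]
eef_rot: [0.0, 0.996, -0.087, 0.0]
wrist_force: [-0.7, 0.6, -0.2]
opening: 1.001
```

>>> move_arm:
  rows: "0 0 0.1 0 0 0 1; 0 0 0.1 0 0 0 1; 0 0 0.1 0 0 0 1; 0 0 0 0 0 0 1"

```text
time_s: 14.8
eef_pos: [0.4489, -0.0287, 0.073]
eef_rot: [0.0, 0.996, -0.087, 0.0]
wrist_force: [-1.0, 0.5, 0.7]
opening: 0.999
```

>>> move_arm:
  rows: "0 0 0.1 0 0 0 1; 0 0 0.1 0 0 0 1; 0 0 0.1 0 0 0 1; 0 0 0 0 0 0 1"

```text
time_s: 15.2
eef_pos: [0.4487, -0.0287, 0.0697]
eef_rot: [-0.0, 0.996, -0.087, -0.0]
wrist_force: [-0.0, 0.4, -0.8]
opening: 1.003
```

>>> move_arm:
  rows: "0 0 0 0 0 0 0.7; 0 0 0 0 0 0 0.7; 0 0 0 0 0 0 0.7; 0 0 0 0 0 0 0.7; 0 0 0 0 0 0 0.7"

```text
time_s: 15.7
eef_pos: [0.4489, -0.0287, 0.0699]
eef_rot: [0.0, 0.996, -0.087, 0.0]
wrist_force: [-0.4, 0.5, 0.6]
opening: 0.699
```

>>> move_arm:
  rows: "0 0 0.1 0 0 0 0.7; 0 0 0 0 0 0 0.7; 0 0 0 0 0 0 0.7"

```text
time_s: 16.0
eef_pos: [0.4488, -0.0287, 0.0688]
eef_rot: [-0.0, 0.996, -0.087, -0.0]
wrist_force: [0.5, -1.1, 0.7]
opening: 0.699
```

>>> move_arm:
  rows: "0 0 0.1 0 0 0 0.7; 0 0 0 0 0 0 0.7; 0 0 0 0 0 0 0.7"

```text
time_s: 16.3
eef_pos: [0.4488, -0.0287, 0.0678]
eef_rot: [-0.0, 0.996, -0.087, -0.0]
wrist_force: [-0.3, 0.2, -0.5]
opening: 0.701
```

>>> move_arm:
  rows: "0 0 -0.25 0 0 0 0.7; 0 0 0 0 0 0 0; 0 0 0 0 0 0 0; 0 0 0 0 0 0 0; 0 0 0 0 0 0 0; 0 0 0 0 0 0 0; 0 0 0 0 0 0 0; 0 0 0 0 0 0 0"

```text
time_s: 17.1
eef_pos: [0.4493, -0.0288, 0.0712]
eef_rot: [0.0, 0.996, -0.087, 0.0]
wrist_force: [-2.8, 0.5, 8.4]
opening: 0.566
```

```bash
python3 pic.py g2 301 241 338 270; python3 g.py 657 239.3 170 4
```

```text
t 17.2 pos [449.3 -28.8  71.1] yaw -10.0 open 0.566 F [-1.6 -0.2  8.2]
shift cm now [ 15.81 -30.01  -9.88] | shift after turn [ 22.59 -25.3   -9.89] | turn deg [ 1.0e-02 -4.0e-02 -1.4e+01]
```

View pics/g2.png

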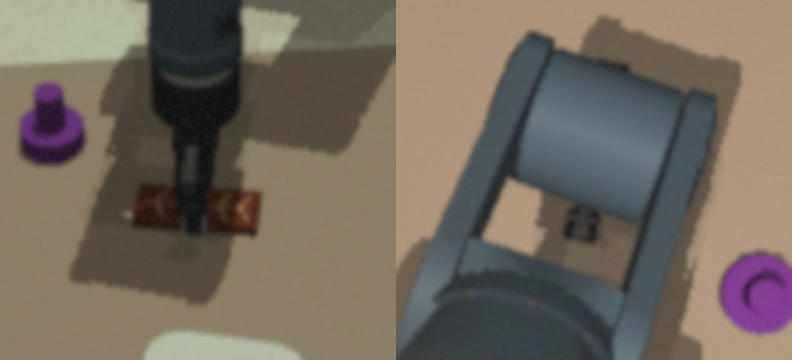

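Gripped at mid-length, with opening 0.566 for the 50 mm width. Lifting now.

>>> move_arm:
  rows: "0 0 -0.3 0 0 0 0; 0 0 -0.7 0 0 0 0; 0 0 -1.5 0 0 0 0; 0 0 -2 0 0 0 0; 0 0 -2 0 0 0 0; 0 0 -2 0 0 -7 0; 0 0 -1.4 0 0 -7 0; 0 0 0 0 0 0 0; 0 0 0 0 0 0 0"

```text
time_s: 18.1
eef_pos: [0.4488, -0.0287, 0.1694]
eef_rot: [0.0, 0.999, 0.033, 0.0]
wrist_force: [-0.2, 0.5, -0.3]
opening: 0.565
```

```bash
python3 g.py 657 239.3 170 4
```

```text
t 18.1 pos [448.8 -28.7 169.4] yaw 3.81 open 0.565 F [-0.2  0.5 -0.3]
shift cm now [ 22.56 -25.36  -0.05] | shift after turn [ 22.64 -25.28  -0.06] | turn deg [ 0.01 -0.03 -0.19]
```

>>> move_arm:
  rows: "0.6 -0.6 0 0 0 -0.2 0; 1.95 -2.2 0 0 0 0 0; 1.95 -2.2 0 0 0 0 0; 1.95 -2.2 0 0 0 0 0; 1.95 -2.2 0 0 0 0 0; 1.95 -2.2 0 0 0 0 0; 1.95 -2.2 0 0 0 0 0; 1.95 -2.2 0 0 0 0 0; 1.95 -2.2 0 0 0 0 0; 1.95 -2.2 0 0 0 0 0; 1.95 -2.2 0 0 0 0 0; 1.95 -2.2 0 0 0 0 0; 0.5 -0.56 0 0 0 0 0; 0 0 0 0 0 0 0; 0 0 0 0 0 0 0; 0 0 0 0 0 0 0"

```text
time_s: 19.7
eef_pos: [0.6545, 0.2398, 0.1688]
eef_rot: [0.0, 0.999, 0.036, -0.001]
wrist_force: [-0.7, 0.1, -0.2]
opening: 0.566
```

```bash
python3 g.py 657 239.3 109 4;  python3 pic.py p2 416 290 230 175;python3 g.py 657 239.3 109 4
```

```text
t 19.7 pos [654.5 239.8 168.8] yaw 4.13 open 0.566 F [-0.7  0.1 -0.2]
shift cm now [0.25 0.07 5.98] | shift after turn [0.24 0.07 5.98] | turn deg [0.02 0.09 0.13]
t 19.8 pos [654.9 239.8 169.4] yaw 4.12 open 0.566 F [ 0.5  0.  -1.6]
shift cm now [0.21 0.07 6.04] | shift after turn [0.21 0.07 6.04] | turn deg [0.01 0.03 0.12]
```

View pics/p2.png

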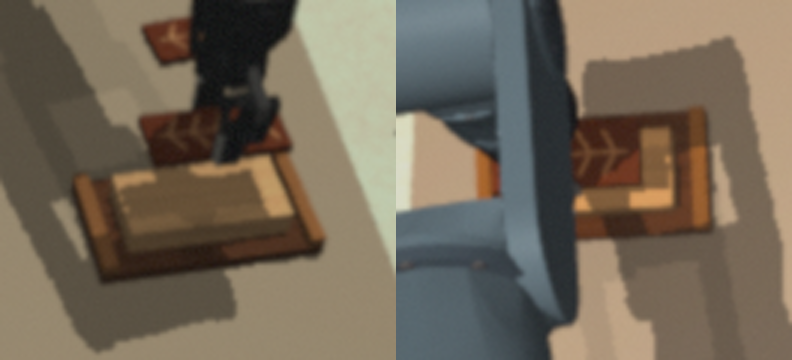

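>>> move_arm:
  rows: "0.2 0.05 0.5 0 0 0 0; 0 0 1.2 0 0 0 0; 0 0 1.2 0 0 0 0; 0 0 1.2 0 0 0 0; 0 0 0.8 0 0 0 0; 0 0 0.5 0 0 0 0; 0 0 0.4 0 0 0 0; 0 0 0 0 0 0 0; 0 0 0 0 0 0 0"

```text
time_s: 20.7
eef_pos: [0.6575, 0.2404, 0.1117]
eef_rot: [-0.0, 0.999, 0.037, 0.0]
wrist_force: [-0.6, 0.1, 0.4]
opening: 0.562
```

>>> move_arm:
  rows: "0 0 0.1 0 0 0 0; 0 0 0 0 0 0 0; 0 0 0.1 0 0 0 0; 0 0 0 0 0 0 0"

```text
time_s: 21.1
eef_pos: [0.6572, 0.2403, 0.1094]
eef_rot: [-0.0, 0.999, 0.037, 0.0]
wrist_force: [-0.1, 0.4, -0.6]
opening: 0.56
```

>>> move_arm:
  rows: "0 0 0.1 0 0 0 0; 0 0 0 0 0 0 0"

```text
time_s: 21.3
eef_pos: [0.6572, 0.2403, 0.1082]
eef_rot: [0.0, 0.999, 0.037, -0.0]
wrist_force: [0.0, -0.0, -1.0]
opening: 0.565
```

>>> move_arm:
  rows: "0 0 0.1 0 0 0 0; 0 0 0 0 0 0 0"

```text
time_s: 21.5
eef_pos: [0.6573, 0.2403, 0.1073]
eef_rot: [-0.0, 0.999, 0.037, -0.0]
wrist_force: [-0.2, 0.1, -1.1]
opening: 0.566
```

>>> move_arm:
  rows: "0 0.1 0 0 0 0 0; 0 0 0.1 0 0 0 0; 0 0 0 0 0 0 0"

```text
time_s: 21.8
eef_pos: [0.6575, 0.2392, 0.1072]
eef_rot: [0.0, 0.999, 0.037, 0.0]
wrist_force: [-2.3, -1.1, 5.5]
opening: 0.566
```

>>> move_arm:
  rows: "0 0 0.1 0 0 0 0; 0 0 0 0 0 0 0"

```text
time_s: 22.0
eef_pos: [0.6576, 0.2393, 0.1072]
eef_rot: [0.0, 0.999, 0.037, 0.0]
wrist_force: [-5.3, 0.3, 10.9]
opening: 0.562
```

>>> move_arm:
  rows: "0 0 -0.1 0 0 0 0; 0 0 0 0 0 0 1; 0 0 0 0 0 0 1; 0 0 0 0 0 0 1; 0 0 0 0 0 0 1; 0 0 0 0 0 0 1; 0 0 -0.4 0 0 0 1; 0 0 -1 0 0 0 1; 0 0 -2 0 0 0 1; 0 0 -2 0 0 0 1; 0 0 -1.5 0 0 0 1; 0 0 0 0 0 0 1"

```text
time_s: 23.2
eef_pos: [0.6591, 0.2397, 0.1793]
eef_rot: [-0.0, 0.999, 0.037, 0.003]
wrist_force: [0.6, -0.0, 1.3]
opening: 0.996
```

```bash
python3 g.py 640.5 -20.4 170 -15
```

```text
t 23.2 pos [659.1 239.7 179.3] yaw 4.2 open 0.996 F [ 0.6 -0.   1.3]
shift cm now [-3.76 25.81  0.89] | shift after turn [ 4.94 25.6   0.93] | turn deg [-0.1  -0.34 19.2 ]
```

>>> move_arm:
  rows: "-0.15 1 0 0 0 0 1; -0.3 2 0 0 0 0 1; -0.4 2.7 0 0 0 0 1; -0.4 2.7 0 0 0 0 1; -0.4 2.7 0 0 0 0 1; -0.4 2.7 0 0 0 0 1; -0.4 2.7 0 0 0 0 1; -0.4 2.7 0 0 0 0 1; -0.4 2.7 0 0 0 0 1; -0.36 2.7 0 0 0 0 1; -0.1 1.2 0 0 0 0 1; 0 0 0.9 0 0 6.4 1; 0 0 0 0 0 6.4 1; 0 0 0 0 0 6.4 1; 0 0 0 0 0 0 1; 0 0 0 0 0 0 1"

```text
time_s: 24.8
eef_pos: [0.6387, -0.0208, 0.1658]
eef_rot: [-0.0, 0.992, -0.129, -0.001]
wrist_force: [0.2, 0.4, -0.3]
opening: 0.999
```

```bash
python3 - <<'E'
from st import *
C=meas("plate","plate_center",.036,[.657,.239,.07])
meas("mount","mount_center",.012,[.657,.239,.07],cams=("top",))
im=C["top"]["color"];im2=C["scene"]["color"]
cv2.imwrite("pics/s2.png",np.hstack([cv2.resize(im[130:220,170:290],(400,300),interpolation=cv2.INTER_CUBIC),cv2.resize(im2[260:350,356:476],(400,300),interpolation=cv2.INTER_CUBIC)]))
E
python3 g.py 640.5 -20.4 76 -15
```

```text
plate ['scene', 'top'] [655.6 239. ] yaw 4.36 [0.923 0.916]
plate ['scene'] [654.3 240.5] yaw 4.26 [0.94]
plate ['top'] [657.1 238. ] yaw 3.93 [0.935]
mount ['top'] [656.6 238.3] yaw 4.17 [0.305]
t 25.1 pos [639.2 -20.7 166.4] yaw -14.95 open 0.999 F [-0.1  0.3  0.5]
shift cm now [ 0.12 -0.06  9.04] | shift after turn [ 0.12 -0.06  9.04] | turn deg [ 0.   -0.    0.05]
```

View pics/s2.png

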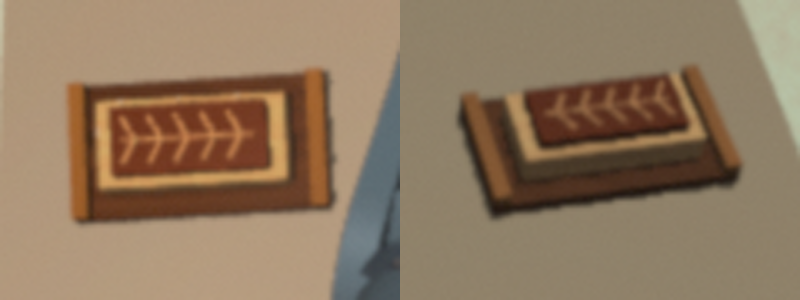

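The plate is centred on the block to within about 1 mm. Next, the press plate.

>>> move_arm:
  rows: "0.13 -0.05 1.1 0 0 0 1; 0 0 2 0 0 0 1; 0 0 2 0 0 0 1; 0 0 2 0 0 0 1; 0 0 1.4 0 0 0 1; 0 0 0.8 0 0 0 1; 0 0 0.3 0 0 0 1; 0 0 0 0 0 0 1; 0 0 0 0 0 0 1"

```text
time_s: 26.0
eef_pos: [0.6412, -0.0207, 0.0713]
eef_rot: [0.0, 0.991, -0.131, 0.001]
wrist_force: [-0.4, -0.6, 0.1]
opening: 1.002
```

>>> move_arm:
  rows: "0 0 0 0 0 0 0; 0 0 0 0 0 0 0; 0 0 0 0 0 0 0; 0 0 0 0 0 0 0; 0 0 0 0 0 0 0; 0 0 0 0 0 0 0; 0 0 0 0 0 0 0; 0 0 0 0 0 0 0; 0 0 0 0 0 0 0"

```text
time_s: 26.9
eef_pos: [0.6414, -0.0207, 0.0717]
eef_rot: [0.0, 0.991, -0.131, 0.001]
wrist_force: [0.0, 0.7, 6.0]
opening: 0.685
```

```bash
python3 pic.py g3 310 294 336 190; python3 g.py 657.2 239.3 175 4
```

```text
t 27.0 pos [641.5 -20.7  71.7] yaw -15.0 open 0.684 F [0.3 0.8 6.2]
shift cm now [ -5.19 -25.52 -10.34] | shift after turn [  3.38 -25.83 -10.33] | turn deg [ 1.0e-02 -1.3e-01 -1.9e+01]
```

View pics/g3.png

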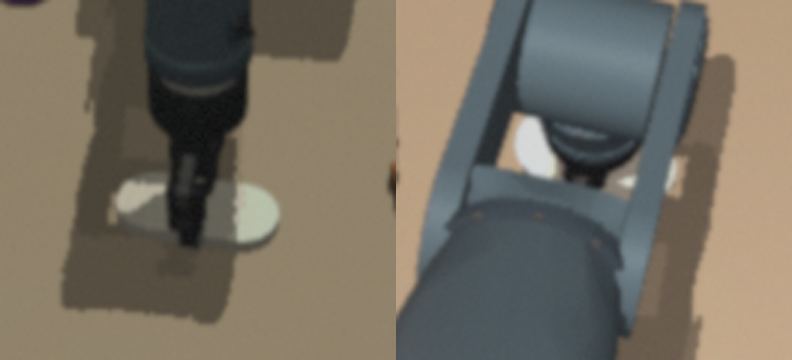

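>>> move_arm:
  rows: "0 0 -0.3 0 0 0 0; 0 0 -0.7 0 0 0 0; 0 0 -1.5 0 0 0 0; 0 0 -2 0 0 0 0; 0 0 -2 0 0 0 0; 0 0 -2 0 0 -6 0; 0 0 -1.5 0 0 -6.5 0; 0 0 -0.3 0 0 -6.5 0; 0 0 0 0 0 0 0; 0 0 0 0 0 0 0"

```text
time_s: 28.0
eef_pos: [0.6404, -0.0205, 0.1737]
eef_rot: [-0.0, 0.999, 0.033, -0.0]
wrist_force: [0.2, -0.0, -2.1]
opening: 0.683
```

```bash
python3 g.py 657.2 239.3 175 4
```

```text
t 28.0 pos [640.4 -20.5 173.7] yaw 3.82 open 0.683 F [ 0.2 -0.  -2.1]
shift cm now [  3.41 -25.81  -0.13] | shift after turn [  3.49 -25.8   -0.13] | turn deg [-0.    0.   -0.18]
```

>>> move_arm:
  rows: "0.1 -0.8 0 0 0 -0.2 0; 0.3 -2 0 0 0 0 0; 0.3 -2.2 0 0 0 0 0; 0.3 -2.2 0 0 0 0 0; 0.3 -2.2 0 0 0 0 0; 0.3 -2.2 0 0 0 0 0; 0.3 -2.2 0 0 0 0 0; 0.3 -2.2 0 0 0 0 0; 0.3 -2.2 0 0 0 0 0; 0.3 -2.2 0 0 0 0 0; 0.3 -2.2 0 0 0 0 0; 0.3 -2.2 0 0 0 0 0; 0.1 -1 0 0 0 0 0; 0 0 0 0 0 0 0; 0 0 0 0 0 0 0; 0 0 0 0 0 0 0"

```text
time_s: 29.6
eef_pos: [0.6566, 0.2382, 0.1732]
eef_rot: [0.0, 0.999, 0.036, -0.0]
wrist_force: [0.8, -0.5, -2.4]
opening: 0.685
```

```bash
python3 g.py 657.4 239.3 122 4;  python3 pic.py p3 416 290 230 175;python3 g.py 657.4 239.3 122 4
```

```text
t 29.6 pos [656.6 238.2 173.2] yaw 4.12 open 0.685 F [ 0.8 -0.5 -2.4]
shift cm now [ 0.09 -0.1   5.12] | shift after turn [ 0.08 -0.1   5.12] | turn deg [0.02 0.03 0.12]
t 29.7 pos [656.8 238.2 173.4] yaw 4.11 open 0.684 F [ 0.5 -0.  -3.2]
shift cm now [ 0.07 -0.11  5.14] | shift after turn [ 0.07 -0.11  5.14] | turn deg [0.01 0.01 0.11]
```

View pics/p3.png

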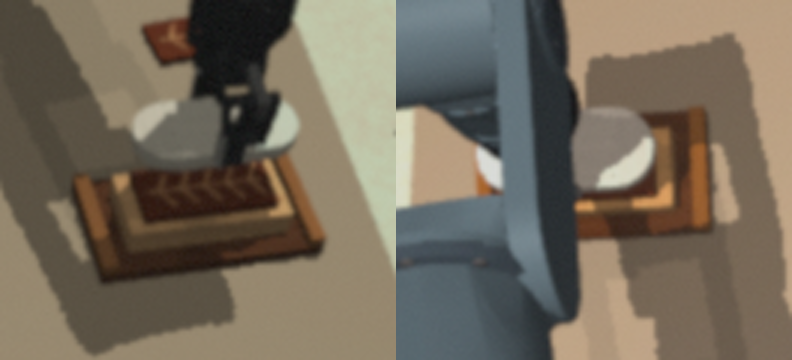

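>>> move_arm:
  rows: "0.05 -0.1 0.5 0 0 0 0; 0 0 1.2 0 0 0 0; 0 0 1.2 0 0 0 0; 0 0 1.1 0 0 0 0; 0 0 0.7 0 0 0 0; 0 0 0.4 0 0 0 0; 0 0 0.1 0 0 0 0; 0 0 0 0 0 0 0; 0 0 0 0 0 0 0"

```text
time_s: 30.6
eef_pos: [0.6575, 0.2405, 0.1221]
eef_rot: [-0.0, 0.999, 0.037, 0.001]
wrist_force: [-0.4, 0.4, -2.1]
opening: 0.683
```

>>> move_arm:
  rows: "0 0 0.1 0 0 0 0; 0 0 0 0 0 0 0; 0 0 0.1 0 0 0 0; 0 0 0 0 0 0 0"

```text
time_s: 31.0
eef_pos: [0.657, 0.2403, 0.1193]
eef_rot: [-0.0, 0.999, 0.037, -0.0]
wrist_force: [-0.3, -0.1, -2.1]
opening: 0.678
```

>>> move_arm:
  rows: "0 0 0.1 0 0 0 0; 0 0 0 0 0 0 0"

```text
time_s: 31.2
eef_pos: [0.657, 0.2403, 0.1182]
eef_rot: [0.0, 0.999, 0.037, -0.0]
wrist_force: [-0.7, 0.4, -2.6]
opening: 0.676
```

>>> move_arm:
  rows: "0 0 0.1 0 0 0 0; 0 0 0 0 0 0 0"

```text
time_s: 31.4
eef_pos: [0.6572, 0.2404, 0.1178]
eef_rot: [-0.0, 0.999, 0.037, 0.0]
wrist_force: [-0.8, -0.7, 0.4]
opening: 0.684
```

>>> move_arm:
  rows: "0 0 -0.15 0 0 0 0; 0.02 0.1 0 0 0 -0.2 0; 0 0 0.1 0 0 0 0; 0 0 0.05 0 0 0 0; 0 0 0 0 0 0 0"

```text
time_s: 31.9
eef_pos: [0.6575, 0.2393, 0.1178]
eef_rot: [0.0, 0.999, 0.038, 0.0]
wrist_force: [-0.3, -1.5, 1.1]
opening: 0.681
```

>>> move_arm:
  rows: "0 0 0.05 0 0 0 0; 0 0 0 0 0 0 0"

```text
time_s: 32.1
eef_pos: [0.6575, 0.2393, 0.1177]
eef_rot: [0.0, 0.999, 0.038, 0.0]
wrist_force: [-3.8, -1.5, 4.8]
opening: 0.68
```

>>> move_arm:
  rows: "0 0 0 0 0 0 1; 0 0 0 0 0 0 1; 0 0 0 0 0 0 1; 0 0 0 0 0 0 1; 0 0 0 0 0 0 1; 0 0 -0.4 0 0 0 1; 0 0 -1 0 0 0 1; 0 0 -2 0 0 0 1; 0 0 -2 0 0 0 1; 0 0 -1.5 0 0 0 1; 0 0 0 0 0 0 1"

```text
time_s: 33.2
eef_pos: [0.6591, 0.2397, 0.1898]
eef_rot: [-0.0, 0.999, 0.038, 0.003]
wrist_force: [1.2, 0.3, 0.3]
opening: 1.0
```

```bash
python3 g.py 450.2 -239.8 190 0
python3 - <<'E'
from st import *
c=ctrl.camera("top")
for u in((473,256),(434,305),(393,307),(429,262)): print(u,pix2w(u,c,.03)[:2])
E
```

```text
t 33.2 pos [659.1 239.7 189.8] yaw 4.4 open 1.0 F [1.2 0.3 0.3]
shift cm now [-24.5   46.21  -0.19] | shift after turn [-2.089e+01  4.795e+01 -2.000e-02] | turn deg [-0.05 -0.35  4.4 ]
(473, 256) [ 0.46506778 -0.3417677 ]
(434, 305) [ 0.35055475 -0.25180783]
(393, 307) [ 0.34408267 -0.1577735 ]
(429, 262) [ 0.44944952 -0.24062178]
```

>>> move_arm:
  rows: "-0.6 1.2 0 0 0 0 1; -1.4 2.6 0 0 0 0 1; -1.5 2.8 0 0 0 0 1; -1.5 2.8 0 0 0 0 1; -1.5 2.8 0 0 0 0 1; -1.5 2.8 0 0 0 0 1; -1.5 2.8 0 0 0 0 1; -1.5 2.8 0 0 0 0 1; -1.5 2.8 0 0 0 0 1; -1.5 2.8 0 0 0 0 1; -1.5 2.8 0 0 0 0 1; -1.5 2.8 0 0 0 0 1; -1.5 2.8 0 0 0 0 1; -1.5 2.8 0 0 0 0 1; -1.5 2.8 0 0 0 0 1; -1.5 2.8 0 0 0 0 1; -1.5 2.8 0 0 0 0 1; 0 0.4 0 0 0 0 1; 0 0 0 0 0 0 1; 0 0 0 0 0 0 1"

```text
time_s: 35.25
eef_pos: [0.448, -0.2392, 0.1851]
eef_rot: [-0.001, 0.999, 0.038, -0.001]
wrist_force: [0.7, 0.7, 1.8]
opening: 0.996
```

```bash
python3 - <<'E'
from st import *
C=meas("press","press_center",.046,[.657,.239,.07])
im=C["top"]["color"];im2=C["scene"]["color"]
cv2.imwrite("pics/s3.png",np.vstack([np.hstack([cv2.resize(im[130:220,170:290],(400,300),interpolation=cv2.INTER_CUBIC),cv2.resize(im2[260:350,356:476],(400,300),interpolation=cv2.INTER_CUBIC)]),np.hstack([cv2.resize(im[220:310,370:490],(400,300),interpolation=cv2.INTER_CUBIC),cv2.resize(im2[200:290,160:280],(400,300),interpolation=cv2.INTER_CUBIC)])]))
E
python3 g.py 450.2 -239.8 105 4.4
```

```text
press ['scene', 'top'] [656.1 239.7] yaw 5.69 [0.914 0.959]
press ['scene'] [654.1 242.3] yaw 4.56 [0.944]
press ['top'] [656.6 238.7] yaw 5.05 [0.972]
t 35.45 pos [ 448.7 -239.1  185.7] yaw 4.48 open 0.999 F [-0.2  0.7 -0. ]
shift cm now [0.15 0.09 8.07] | shift after turn [0.15 0.08 8.07] | turn deg [-0.02  0.01  0.08]
```

View pics/s3.png

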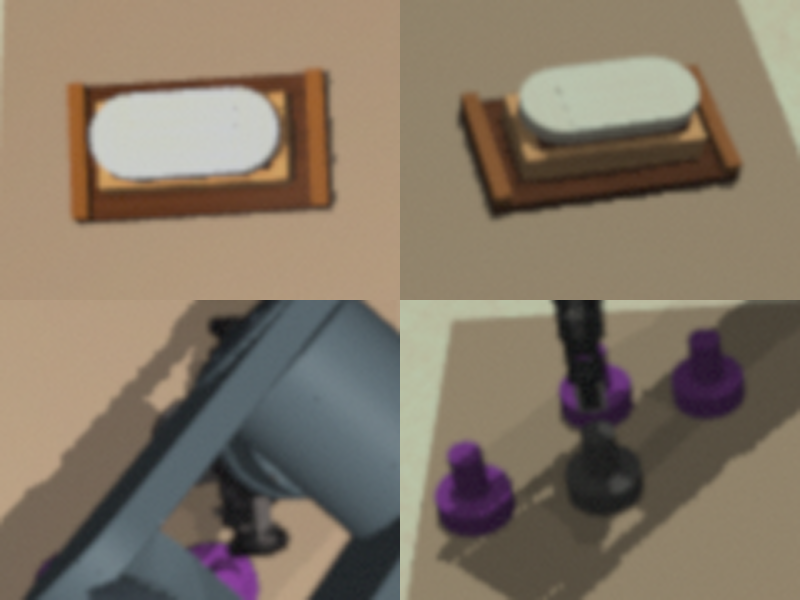

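>>> move_arm:
  rows: "0.15 0.08 1.2 0 0 0 1; 0 0 2 0 0 0 1; 0 0 2 0 0 0 1; 0 0 1.5 0 0 0 1; 0 0 1 0 0 0 1; 0 0 0.4 0 0 0 1; 0 0 0 0 0 0 1; 0 0 0 0 0 0 1"

```text
time_s: 36.25
eef_pos: [0.4504, -0.241, 0.1054]
eef_rot: [0.0, 0.999, 0.038, 0.0]
wrist_force: [0.1, 0.1, 0.6]
opening: 1.0
```

```bash
python3 g.py 450.2 -239.8 104 4.4;python3 pic.py g4 220 240 429 270
```

```text
t 36.25 pos [ 450.4 -241.   105.4] yaw 4.4 open 1.0 F [0.1 0.1 0.6]
shift cm now [-0.01 -0.12  0.14] | shift after turn [-0.01 -0.12  0.14] | turn deg [ 0.04 -0.04  0.  ]
```

View pics/g4.png

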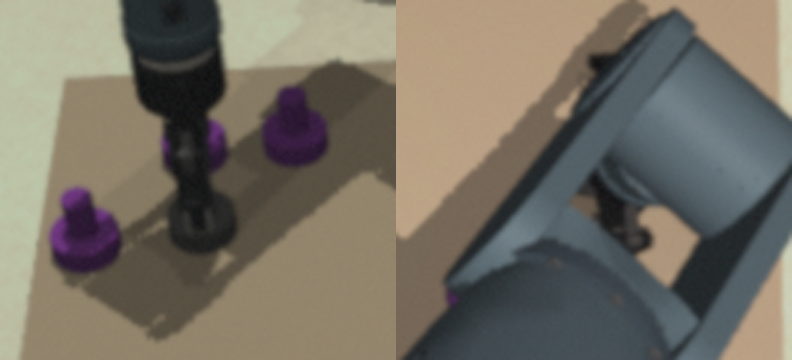

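The fingers are on either side of the grey stem, and the purple weights are clear of them. I'll trim y by 1 mm and close.

>>> move_arm:
  rows: "0 -0.1 0 0 0 0 1; 0 0 0 0 0 0 0; 0 0 0 0 0 0 0; 0 0 0 0 0 0 0; 0 0 0 0 0 0 0; 0 0 0 0 0 0 0; 0 0 0 0 0 0 0; 0 0 0 0 0 0 0; 0 0 0 0 0 0 0; 0 0 0 0 0 0 0; 0 0 0 0 0 0 0; 0 0 0 0 0 0 0; 0 0 0 0 0 0 0; 0 0 0 0 0 0 0"

```text
time_s: 37.75
eef_pos: [0.4501, -0.2398, 0.1051]
eef_rot: [0.0, 0.999, 0.038, 0.0]
wrist_force: [0.9, 1.1, 4.3]
opening: 0.307
```

>>> move_arm:
  rows: "0 0 -0.3 0 0 0 0; 0 0 -0.7 0 0 0 0; 0 0 -1.5 0 0 0 0; 0 0 -1.5 0 0 0 0; 0 0 -1 0 0 0 0; 0 0 0 0 0 0 0; 0 0 0 0 0 0 0"

```text
time_s: 38.45
eef_pos: [0.4496, -0.2395, 0.1545]
eef_rot: [-0.0, 0.999, 0.038, -0.0]
wrist_force: [-1.3, -0.2, -6.9]
opening: 0.308
```

```bash
python3 g.py 657.2 239.3 200 4.4;python3 pic.py g5 220 240 429 270
```

```text
t 38.45 pos [ 449.6 -239.5  154.5] yaw 4.39 open 0.308 F [-1.3 -0.2 -6.9]
shift cm now [ 24.36 -46.15  -4.54] | shift after turn [ 24.37 -46.15  -4.55] | turn deg [-0.03  0.03 -0.01]
```

View pics/g5.png

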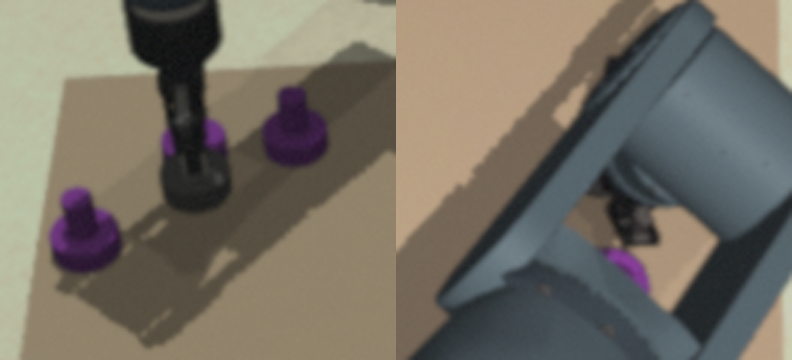

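>>> move_arm:
  rows: "0 0 -1.5 0 0 0 0; 0 0 -1.5 0 0 0 0; 0 0 -1.5 0 0 0 0; 0 0 0 0 0 0 0"

```text
time_s: 38.95
eef_pos: [0.4507, -0.2404, 0.2011]
eef_rot: [0.001, 0.999, 0.038, 0.001]
wrist_force: [1.2, -1.1, -7.5]
opening: 0.314
```

>>> move_arm:
  rows: "0.5 -1 0 0 0 0 0; 1.1 -2 0 0 0 0 0; 1.4 -2.7 0 0 0 0 0; 1.4 -2.7 0 0 0 0 0; 1.4 -2.7 0 0 0 0 0; 1.4 -2.7 0 0 0 0 0; 1.4 -2.7 0 0 0 0 0; 1.4 -2.7 0 0 0 0 0; 1.4 -2.7 0 0 0 0 0; 1.4 -2.7 0 0 0 0 0; 1.4 -2.7 0 0 0 0 0; 1.4 -2.7 0 0 0 0 0; 1.4 -2.7 0 0 0 0 0; 1.4 -2.7 0 0 0 0 0; 1.4 -2.7 0 0 0 0 0; 1.4 -2.7 0 0 0 0 0; 1.3 -2.4 0 0 0 0 0; 1.1 -1.9 0 0 0 0 0; 0.6 -1 0 0 0 0 0; 0 0 0 0 0 0 0"

```text
time_s: 40.95
eef_pos: [0.6551, 0.2402, 0.1978]
eef_rot: [0.0, 0.999, 0.039, -0.001]
wrist_force: [-0.5, -0.1, -7.8]
opening: 0.312
```

>>> move_arm:
  rows: "0 0 0 0 0 0 0; 0 0 0 0 0 0 0; 0 0 0 0 0 0 0"

```text
time_s: 41.25
eef_pos: [0.6557, 0.2375, 0.1997]
eef_rot: [0.0, 0.999, 0.038, -0.0]
wrist_force: [-0.1, 0.4, -7.4]
opening: 0.307
```

```bash
python3 g.py 657.2 239.3 170 4.4;python3 pic.py p4 416 280 230 175;python3 g.py 657.2 239.3 170 4.4
```

```text
t 41.25 pos [655.7 237.5 199.7] yaw 4.33 open 0.307 F [-0.1  0.4 -7.4]
shift cm now [ 0.16 -0.17  2.97] | shift after turn [ 0.16 -0.17  2.97] | turn deg [ 0.01  0.03 -0.07]
t 41.35 pos [655.9 237.7 200. ] yaw 4.34 open 0.31 F [-1.1 -0.3 -6.7]
shift cm now [ 0.14 -0.15  3.  ] | shift after turn [ 0.14 -0.15  3.  ] | turn deg [ 0.   -0.   -0.06]
```

View pics/p4.png

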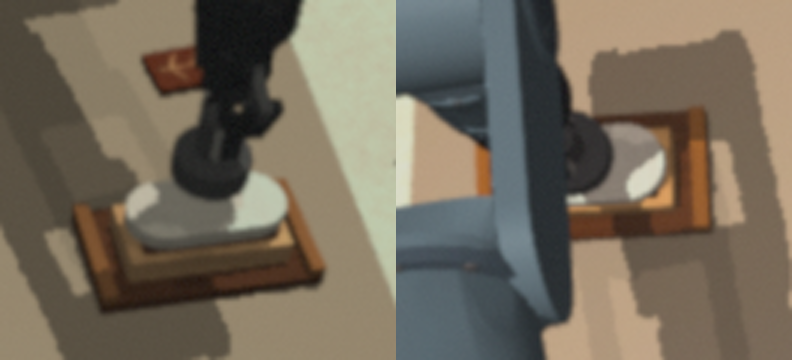

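>>> move_arm:
  rows: "0.13 -0.12 0.5 0 0 0 0; 0 0 0.8 0 0 0 0; 0 0 0.8 0 0 0 0; 0 0 0.6 0 0 0 0; 0 0 0.3 0 0 0 0; 0 0 0.1 0 0 0 0; 0 0 0 0 0 0 0; 0 0 0 0 0 0 0"

```text
time_s: 42.15
eef_pos: [0.6574, 0.2398, 0.1693]
eef_rot: [-0.0, 0.999, 0.038, 0.0]
wrist_force: [0.1, 0.5, -7.6]
opening: 0.312
```

>>> move_arm:
  rows: "0 0 0.1 0 0 0 0; 0 0 0 0 0 0 0"

```text
time_s: 42.35
eef_pos: [0.6572, 0.2398, 0.1681]
eef_rot: [-0.0, 0.999, 0.038, 0.0]
wrist_force: [-0.4, 0.8, -6.7]
opening: 0.306
```

>>> move_arm:
  rows: "0 0.05 0.1 0 0 0 0; 0 0 0 0 0 0 0"

```text
time_s: 42.55
eef_pos: [0.6571, 0.2392, 0.1668]
eef_rot: [0.0, 0.999, 0.038, -0.0]
wrist_force: [0.1, -0.4, -7.7]
opening: 0.306
```

>>> move_arm:
  rows: "0 0 0.1 0 0 0 0; 0 0 0 0 0 0 0"

```text
time_s: 42.75
eef_pos: [0.6571, 0.2393, 0.1657]
eef_rot: [0.0, 0.999, 0.038, -0.0]
wrist_force: [-0.8, -0.3, -7.4]
opening: 0.308
```

>>> move_arm:
  rows: "0 0 0.05 0 0 0 0; 0 0 0 0 0 0 0"

```text
time_s: 42.95
eef_pos: [0.6571, 0.2393, 0.1653]
eef_rot: [-0.0, 0.999, 0.038, -0.0]
wrist_force: [0.7, 0.7, -7.0]
opening: 0.311
```

>>> move_arm:
  rows: "0 0 0.05 0 0 0 0; 0 0 0 0 0 0 0"

```text
time_s: 43.15
eef_pos: [0.6572, 0.2393, 0.1652]
eef_rot: [0.0, 0.999, 0.038, 0.0]
wrist_force: [-0.7, -0.2, -5.2]
opening: 0.307
```

>>> move_arm:
  rows: "0 0 0.05 0 0 0 0; 0 0 0 0 0 0 0"

```text
time_s: 43.35
eef_pos: [0.6572, 0.2393, 0.1652]
eef_rot: [0.0, 0.999, 0.038, 0.0]
wrist_force: [-3.2, -0.6, -0.8]
opening: 0.309
```

>>> move_arm:
  rows: "0 0 0.05 0 0 0 0; 0 0 0 0 0 0 0"

```text
time_s: 43.55
eef_pos: [0.6573, 0.2393, 0.1652]
eef_rot: [0.0, 0.999, 0.038, 0.0]
wrist_force: [-4.6, -1.4, 4.0]
opening: 0.308
```

>>> move_arm:
  rows: "0 0 -0.05 0 0 0 0; 0 0 0 0 0 0 0.5; 0 0 0 0 0 0 0.7; 0 0 0 0 0 0 1; 0 0 0 0 0 0 1; 0 0 0 0 0 0 1; 0 0 0 0 0 0 1; 0 0 0 0 0 0 1; 0 0 -0.5 0 0 0 1; 0 0 -1.5 0 0 0 1; 0 0 -2 0 0 0 1; 0 0 -2 0 0 0 1; 0 0 -2 0 0 0 1; 0 0 -1 0 0 0 1"

```text
time_s: 44.95
eef_pos: [0.6582, 0.2395, 0.2584]
eef_rot: [-0.0, 0.999, 0.038, 0.002]
wrist_force: [0.7, 0.5, 0.3]
opening: 1.005
```

>>> move_arm:
  rows: "-1 1 0 0 0 0 1; -2 2 0 0 0 0 1; -2 2 0 0 0 0 1; -2 2 0 0 0 0 1; -2 2 0 0 0 0 1; -2 2 0 0 0 0 1; -2 2 0 0 0 0 1; -2 2 0 0 0 0 1; -2 2 0 0 0 0 1; -1 2 0 0 0 0 1; 0 2 0 0 0 0 1; 0 2 0 0 0 0 1; 0 1 0 0 0 0 1; 0 0 0 0 0 0 1; 0 0 0 0 0 0 1"

```text
time_s: 46.45
eef_pos: [0.496, -0.0135, 0.2544]
eef_rot: [-0.0, 0.999, 0.038, -0.0]
wrist_force: [0.0, -0.8, 0.1]
opening: 1.003
```

```bash
python3 - <<'E'
from st import *
C=meas("weight","weight_center",.06,[.657,.239,.07])
im=C["top"]["color"];im2=C["scene"]["color"]
cv2.imwrite("pics/s4.png",np.vstack([np.hstack([cv2.resize(im[130:220,170:290],(400,300),interpolation=cv2.INTER_CUBIC),cv2.resize(im2[250:340,356:476],(400,300),interpolation=cv2.INTER_CUBIC)]),np.hstack([cv2.resize(im,(400,300)),cv2.resize(im2,(400,300))])]))
E
python3 g.py 450 0 250 4.4
```

```text
weight ['scene', 'top'] [656.5 237.8] yaw 5.46 [0.892 0.941]
weight ['scene'] [655.5 239.6] yaw 7.36 [0.916]
weight ['top'] [656.  236.5] yaw 6.28 [0.964]
t 46.65 pos [496.  -13.1 254.3] yaw 4.45 open 0.998 F [-1.1 -0.1 -0.3]
shift cm now [-4.48 -1.66  0.43] | shift after turn [-4.48 -1.65  0.43] | turn deg [-0.02  0.01  0.05]
```

View pics/s4.png

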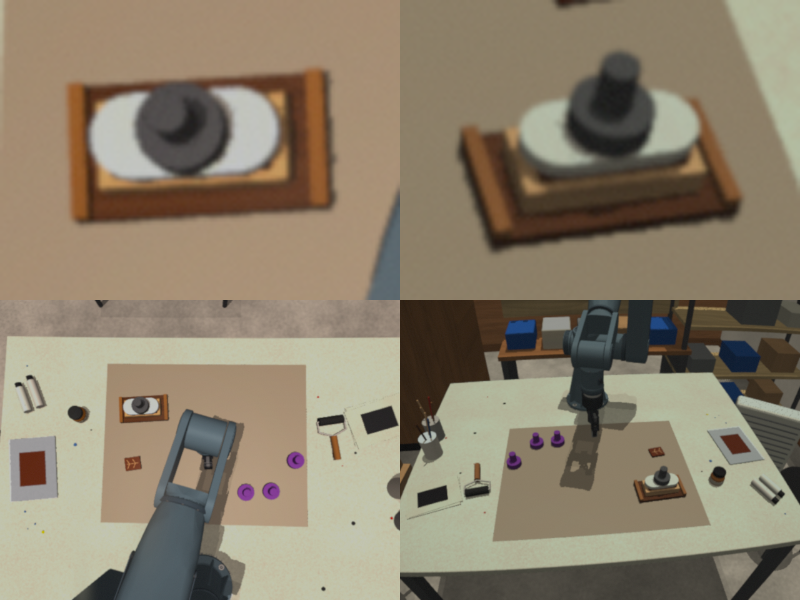

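The stack is standing upright, the weight fits within about 2 mm of the press centre, and the spare, roller and jar are where they were. The arm is clear, so I'm handing in.

```bash
python3 -c "
from bench import ctrl
print(ctrl.hand_in())"
```

```text
the job is handed in; nothing more can be done
None
```

I built the press stack in the bed in the order asked (mounting block, long lino plate, pressing plate, iron weight) and handed it in at about 47 s of the 115 s.

- **Placing:** I lowered each piece in steps of 1 mm or less until the wrist force showed contact. The force then stayed at about 11 N or less. I let go of every piece and moved the arm clear.
- **Centring:** From the camera fits, the block, lino plate and pressing plate are centred within about 1 mm of the bed's centre line and of each other. They lie at 4–5° against the bed's own 4°. The weight is within about 2 mm of the pressing plate's centre.
- **Disagreements:** The two cameras differ from each other by 1–4 mm, mostly along y. The combined fit put the pressing plate's angle at 5.7°, but each camera alone gave 4.6° and 5.1°. I took these as measurement noise.
- **Left alone:** In the last pictures the spare plate, roller, jar and purple weights look untouched. I judged that by eye and did not measure it.

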